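Index the deburring turntable one hole

TASK

Index the casting on the deburring turntable so its next bolt lug comes round towards the orange die grinder: hook a fingertip through the red pull ring, lift the spring index pin out of its hole, swing the arm exactly one hole towards the side where the grinder stands, and let the pin drop fully home in that hole. Hook the smooth, oily ring gently, do not pinch or wrench it, and do not swing past that hole or the other way. Leave everything else on the bench where it is, and finish with the gripper clear.

Things in the scene. Friction and masses are not known exactly. Their poses are not given: they have to be found in the camera images.
- turntable: Fixed green base of the deburring turntable, 250 mm across; origin on the bench under the vertical pivot axis. Its own -x axis points along the index arm's start, towards the robot. On that side it carries the steel index plate: a flat arc, top 36 mm above the bench, 172 to 228 mm from the axis, with five 12 mm holes 200 mm from the axis and 20 degrees apart; the pin starts in the middle one.
- hole_left (a point): Mouth of the next hole on the robot's left (+y) of the starting hole, in the top of the fixed index plate.
- hole_right (a point): Mouth of the next hole on the robot's right (-y) of the starting hole, in the top of the fixed index plate.
- casting (a point): Top centre, on the pivot axis and 126 mm above the bench, of the aluminium cover casting (196 mm across its 18 bolt lugs) clamped on the round steel table (250 mm across, its top 56 mm above the bench). Both turn with the arm.
- index_arm (a joint): Angle of the index arm about the pivot axis (rad): 0 in the starting hole, positive as the ring swings to the robot's left; the next holes are at +0.349 and -0.349. A green flat bar 36 mm wide, top 53 mm above the bench, out to 218 mm from the axis. It drags lightly (about 1.5 N at the ring) and stays where it is left. With the pin down in a hole it has under 0.01 rad of play.
- sleeve (a point): Top centre of the dark hexagon sleeve, 27 mm thick, that guides the index pin; it stands on the arm 200 mm from the pivot axis, its top 75 mm above the bench.
- index_pin (a joint): Lift of the spring index pin (m): 0 fully down in a hole, 0.018 at the upper stop. The pin is 10 mm thick with a round end and goes 10 mm into the plate, so the arm turns freely once it is above 0.011. Spring and weight push down with 10 N at 0, 15 N at 0.013. Let go between holes it rides on the plate at 0.010; let go within about 3 mm of a hole it drops in and centres itself.
- ring_center (a point): Centre of the red pull ring on top of the pin, 106 mm above the bench when seated and 185 mm from the pivot axis. It is rigid with the pin: 46 mm clear opening, round bar 7 mm thick, 60 mm outside. The ring leans 35 degrees from upright towards the pivot, so its hole axis runs towards the pivot and 35 degrees down. A finger goes in from the robot's side, slanting down towards the pivot.
- ring_top (a point): Inside of the ring's highest point, 13 mm nearer the pivot axis and 19 mm higher than its centre: the place to hook. The bar is smooth and oily (friction about 0.1), so a pinch slips; a finger put through the ring, slanting 30 to 45 degrees from the vertical, and then raised straight up lifts it with 15 to 30 N. The ring must not see more than 45 N.
- grinder (a point): Middle of the orange air die grinder standing nose-down in its black holster on a fixed stand (foot 96 mm across, 215 mm high in all, this point 140 mm above the bench on its upright axis). It stands either left or right of the turntable; the side tells which way to swing.
- brush_pot: Fixed grey pot with wooden-handled brushes, 80 mm across, about 180 mm high, on the other side from the grinder; origin under its centre.
- scraper: Bystander, to be left alone: scraper with a red handle, 190 mm long, 26 mm thick, lying on the bench; origin under its middle.
- wrench: Bystander, to be left alone: steel wrench 180 mm long, 8 mm thick, lying on the bench; origin under its middle.
- wire_brush: Bystander, to be left alone: hand brush with wooden handle, 210 mm long, 20 mm thick, lying on the bench; origin under its middle.
- small_cover: Bystander, to be left alone: small round aluminium cover casting, flange 84 mm across, 26 mm high; origin under its centre.
- wax_tin: Bystander, to be left alone: white wax tin with an orange band, 68 mm across, 55 mm high; origin under its centre.
- bearing: Bystander, to be left alone: steel bearing ring, 62 mm across, 18 mm high; origin under its centre.
- mug: Bystander, to be left alone: blue mug, 80 mm across, 92 mm high; origin under its centre.
Not all that is in view belongs to the job. What is shaped like the part that bears grinder but yellow is not meant.

How it is judged:
By the outcome, as a careful person would: the job done as asked, in the order asked, and still so for the second after the job is handed in, with the robot touching nothing.
It also fails if it takes over 51 s, if anything falls off the work surface, if the arm or the gripper's body presses on something with over 40 N, if the wrist force passes 120 N, or if a joint passes its speed limit or range.

ROBOT

A 7-joint arm with a two-finger parallel gripper is mounted at the origin on the work surface. World frame = base frame: x ahead of the robot, y to its left, z up, the work surface at z = 0. Lengths are in m, angles in rad, forces in N, time in s.
With the tool pointing down it reaches from about 0.425 to 0.925 m from the base axis. Payload 6.8 kg.
Tool frame: the origin (TCP) lies at the very end of the fingers, on their centre line; the grasp point (between the pads) lies 19 mm behind it (r.grip_depth is the distance from the TCP to the grasp point, in m); z points along the fingers, y is the direction in which the jaws open and shut (so a half turn about z gives the same grasp; the last joint's range is limited). The gripper opens to 85 mm and grips with 20 to 120 N. Pads are 22 mm wide; open, the fingers measure 114 mm over their backs; the gripper's body (76 mm by 85 mm) begins 54 mm behind the grasp point. The pads swing forward as they close: fully open they stand 13 mm farther back than shut.
Start: joints at [-1.211, 0.477, 0.022, 1.555, -0.011, 1.109, -0.083], TCP at [0.304, 0.602, 0.231] pointing down, gripper open.
Joint ranges: [-2.96, 2.96], [-0.34, 2.1], [-1.41, 1.46], [0.24, 2.44], [-1.37, 4.51], [0.17, 1.92], [-2.96, 2.96]. Speed limits (rad/s): [2.39, 2.39, 3.14, 3.14, 3.14, 3.14, 3.14].

INTERFACE

Orientations are given as a rotation vector (axis times angle).
In Python, from bench import status, eyes, workorder, spotter, r gives the robot as it stands.
- The arm moves only by the tool drive_tool, never from a script. Its argument "commands" is a list of rows, each an object of numbers: "rx", "ry", "rz": the turn, a rotation vector about the world's x, y, z normalised to -1 to 1, where 1 is 8 degrees; "tx", "ty", "tz": the shift along the world's x, y, z normalised to -1 to 1, where 1 is 20 mm; "grip": the closure, from -1 (fully open) to 1 (shut). A call has 1 to 10 rows; each row shifts and turns the commanded pose from where the row before left it; what a row does not reach is not made up. A row lasts 1/8 s, in which the tool goes at most 62.5 mm and 10.7 degrees, less where a joint would pass 70% of its speed; a pose out of reach is approached as far as the arm can. A call with a number of a shift or a turn outside -1 to 1 is refused whole. A call with a gripper value outside its range is refused whole. The fingers move at their own pace and stop on an object; "grip_force" is the grip in N (left out, the last holds). Time passes only in rows, so rows that do not move let the fingers close. It gives the time, the measured TCP pose, the force and the opening at its end, in the units of the state.
- status.get_obs(): the state, without advancing time (a new reading comes with each control period).
- eyes.grab_frame(name): name is "scene" or "top" or "wrist"; returns a dict with "frame" (420x560x3 uint8, blue, green, red), "range_z" (420x560 float32, m along the optical axis (not along the pixel's ray), 0 where there is no reading), "fx", "fy", "cx", "cy" (pixels), "T" (4x4, takes a point from camera to world coordinates); the wrist camera has in their place "T_tool_cam" (4x4, takes a point from camera to tool coordinates, whose origin is the TCP and whose axes are the flange's). Camera axes: x right, y down, z forward; pixel columns grow to the right and rows downward; lengths in m; the calibration is good to about 2 mm. A picture is of the moment at which its call begins: read the wrist's pose just before it.
- workorder.hand_in(): hands the job in, once; it reports no verdict.
Trained networks look in the newest picture that a camera, given by its name, has taken for a name from the list of things; names that differ only in an ending like _2 or _b are one class to them, and where a whole thing is asked for, a point or a joint stands for the part that bears it (a point fixed in the world has none). Each returns a list of dicts, best first, with "confidence" (0 to 1); they miss things now and then, are a little off and sometimes report something else, mostly with a low value. They report only what shows in the picture. A call takes as long as a camera call. They do not tell look-alikes from the thing itself.
- spotter.boxes_of(camera, target): "position" ([column, row] as shares, 0 to 1, of the picture: columns of its width, rows of its height, amid what is visible of it).
- spotter.masks_of(camera, target): "mask" (420x560 bool, what is visible of it) and "position" ([column, row] as shares, 0 to 1, of the picture: columns of its width, rows of its height, amid what is visible of it).
The state is a dict: "clock": time; "joints": joint angles; "qvel": joint speeds; "tau": joint torques, N m; "tcp_pos": TCP position; "orientation": TCP orientation; "contact_force": force on the tool from outside, world axes, zero at the start; "moment": the same for the moment, N m; "grip_width": finger opening in m.
Only numpy, scipy, OpenCV 4.12 (cv2) and the standard library are available. Lean on these libraries where they do the work, as an engineer would, in place of code of your own. Each camera call takes 0.05 s, during which the arm holds its last target.

## Working session

There is one attempt and no reset: what is moved stays moved. The work goes in short steps, Python scripts to look and compute and a tool call to move; the robot and the scene stay as the last step left them, time stands still between calls to the robot, and variables do not carry over. Pictures are saved under pics/ and viewed, and the job is handed in when it is done.

Besides the shell and the picture viewer there is one more tool, called after "Request:" as a command line: name --argument value ..., lists and objects as JSON in quotes. drive_tool: Moves the arm, as the interface text tells. Scaled input: -1 to 1 covers 20 mm each way for a shift and 8 degrees each way for a turn. Its arguments: {"type":"object","properties":{"commands":{"type":"array","items":{"type":"object","properties":{"rx":{"type":"number"},"ry":{"type":"number"},"rz":{"type":"number"},"tx":{"type":"number"},"ty":{"type":"number"},"tz":{"type":"number"},"grip":{"type":"number"}}}},"grip_force":{"type":"number"}},"required":["commands"]}

```bash
mkdir -p pics; ls
python3 - <<'E'
from bench import status, eyes, workorder, spotter, r
import cv2,numpy as np
o=status.get_obs(); print({k:np.round(v,3).tolist() for k,v in o.items()}); print(r.grip_depth)
for c in ["scene","top"]:
    f=eyes.grab_frame(c); cv2.imwrite(f"pics/{c}0.png",f["frame"]); print(c,f["fx"],f["cx"],f["cy"],np.round(f["T"],3).tolist())
    np.savez(f"{c}.npz",**f)
    for t in ["turntable","grinder","ring_center","sleeve","casting","brush_pot","index_arm"]:
        for d in spotter.boxes_of(c,t)[:3]:
            u=int(d["position"][0]*560);v=int(d["position"][1]*420)
            z=f["range_z"][v,u]; p=f["T"]@np.array([(u-f["cx"])*z/f["fx"],(v-f["cy"])*z/f["fy"],z,1])
            print(c,t,round(d["confidence"],2),u,v,np.round(p[:3],3))
E
```

```text
pics
{'clock': 0.0, 'joints': [-1.211, 0.478, 0.022, 1.556, -0.012, 1.109, -0.083], 'qvel': [0.0, -0.001, -0.002, -0.0, 0.001, 0.0, -0.001], 'tau': [0.001, -59.647, 1.608, -28.121, 0.012, 0.009, -0.0], 'tcp_pos': [0.304, 0.602, 0.23], 'orientation': [-0.728, -3.056, 0.003], 'contact_force': [-0.08, 0.355, -0.331], 'moment': [0.014, 0.002, 0.001], 'grip_width': 0.085}
0.0187
scene 387.52970860892003 283.47120622466014 207.1393113979993 [[0.119, 0.737, -0.665, 1.317], [0.993, -0.084, 0.084, -0.073], [0.006, -0.67, -0.742, 0.907], [0.0, 0.0, 0.0, 1.0]]
scene turntable 0.72 268 273 [ 0.784 -0.043  0.069]
scene grinder 0.82 401 254 [0.778 0.302 0.087]
scene grinder 0.58 417 199 [0.612 0.399 0.107]
scene sleeve 0.63 274 283 [ 0.822 -0.032  0.081]
scene casting 0.95 271 280 [ 0.822 -0.039  0.096]
scene index_arm 0.68 274 281 [ 0.822 -0.032  0.09 ]
top 426.2478633026926 282.00543572572866 207.95832581992343 [[0.009, -0.981, 0.194, 0.371], [-1.0, -0.014, -0.02, 0.023], [0.022, -0.194, -0.981, 1.096], [0.0, 0.0, 0.0, 1.0]]
top turntable 0.8 289 152 [ 0.718 -0.014  0.07 ]
top turntable 0.52 288 198 [ 0.595 -0.012  0.086]
top grinder 0.9 118 194 [0.594 0.389 0.11 ]
top grinder 0.88 159 135 [0.739 0.3   0.118]
top grinder 0.68 285 186 [ 0.633 -0.006  0.054]
top ring_center 0.73 289 197 [ 0.598 -0.015  0.084]
top ring_center 0.31 207 300 [0.35  0.183 0.023]
top sleeve 0.78 295 131 [ 0.764 -0.028  0.096]
top casting 0.75 295 130 [ 0.765 -0.028  0.1  ]
top brush_pot 0.73 451 196 [ 0.612 -0.423  0.061]
top index_arm 0.74 295 128 [ 0.782 -0.029  0.069]
top index_arm 0.33 362 276 [ 0.413 -0.204  0.009]
```

View pics/scene0.png

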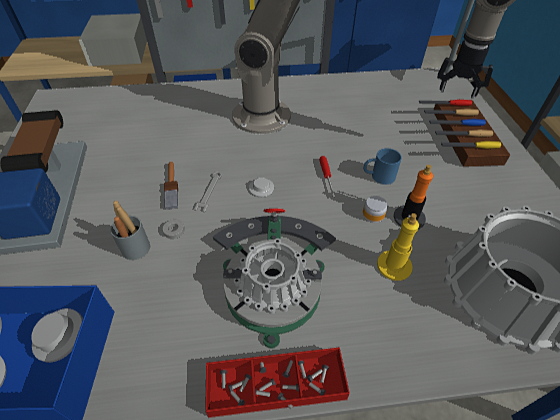

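View pics/top0.png

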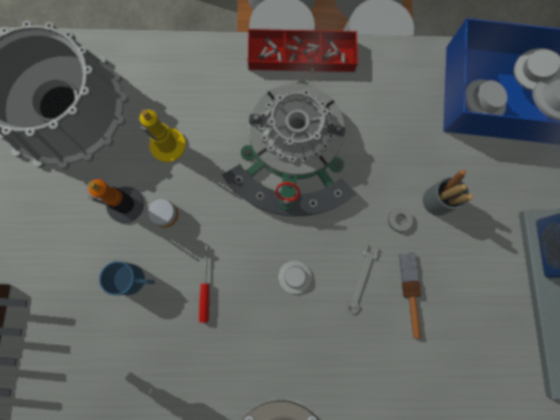

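The orange grinder is at top (105,192) / scene (423,190), in a black holster, on the robot's left (+y). The yellow look-alike at top (165,140) / scene (402,250) is not meant, and the brush pot is on the right. So the swing goes left (+). The ring is at top (288,191). I'll confirm in a crop and measure it.

Run:
```python
import cv2,numpy as np
out=[]
for c,(u0,u1,v0,v1) in {"top":(80,360,70,240),"scene":(190,450,150,350)}.items():
    f=np.load(c+".npz"); im=f["frame"]
    cr=im[v0:v1,u0:u1]; cv2.imwrite(f"pics/{c}_crop.png",cv2.resize(cr,None,fx=2.8,fy=2.8,interpolation=cv2.INTER_CUBIC))
    hsv=cv2.cvtColor(im,cv2.COLOR_BGR2HSV)
    m=(((hsv[...,0]<8)|(hsv[...,0]>172))&(hsv[...,1]>150)&(hsv[...,2]>60))
    n,l,s,ce=cv2.connectedComponentsWithStats(m.astype(np.uint8))
    z=f["range_z"]; v,u=np.mgrid[:420,:560]
    P=np.stack([(u-f["cx"])*z/f["fx"],(v-f["cy"])*z/f["fy"],z,np.ones_like(z)],-1)@f["T"].T
    np.save(c+"_P.npy",P)
    for i in range(1,n):
        if s[i,4]>20:
            q=P[l==i][:,:3]; print(c,np.round(ce[i]),s[i],np.round(np.median(q,0),3),np.round(q.min(0),3),np.round(q.max(0),3))
# casting/table: height clusters in top
    Q=P[...,:3].reshape(-1,3)
    k=(abs(Q[:,0]-.78)<.2)&(abs(Q[:,1]+.03)<.2)
    for a,b in [(.115,.132),(.050,.060),(.033,.039)]:
        q=Q[k&(Q[:,2]>a)&(Q[:,2]<b)]; print(c,a,len(q),np.round(q.min(0),3),np.round(q.max(0),3))
```

```text
top [275.  49.] [ 248   30   60   39 1271] [1.041 0.021 0.006] [ 0.371 -0.066 -0.63 ] [1.52  0.148 1.096]
top [343.  52.] [314  30  44  41 754] [ 1.029 -0.171  0.007] [ 0.371 -0.199 -0.002] [1.081 0.023 1.096]
top [291. 190.] [278 182  21  19  89] [ 0.615 -0.02   0.115] [ 0.59  -0.036  0.051] [0.638 0.013 0.133]
top [204. 303.] [199 284  10  38 323] [0.343 0.19  0.023] [0.3   0.18  0.016] [0.389 0.202 0.031]
top 0.115 791 [ 0.606 -0.107  0.115] [0.863 0.039 0.131]
top 0.05 2842 [ 0.58  -0.158  0.05 ] [0.915 0.089 0.06 ]
top 0.033 2047 [ 0.58  -0.199  0.033] [0.98  0.156 0.039]
scene [189.   3.] [187   0   6   7  34] [-0.567 -0.269  0.228] [-0.576 -0.279  0.213] [-0.554 -0.258  0.242]
scene [461. 102.] [450  99  22   7 125] [0.1   0.773 0.069] [-0.029 -0.073 -0.003] [1.317 0.845 0.907]
scene [325. 166.] [319 156  12  22 147] [0.354 0.189 0.022] [0.298 0.179 0.006] [0.397 0.203 0.031]
scene [274. 210.] [264 209  21   4  64] [ 0.622 -0.008  0.122] [ 0.593 -0.037  0.086] [0.629 0.017 0.132]
scene [273. 382.] [ 206  348  143   69 6231] [ 1.028 -0.057  0.005] [ 0.963 -0.199 -0.004] [1.317 0.099 0.907]
scene 0.115 766 [ 0.613 -0.106  0.115] [0.865 0.039 0.132]
scene 0.05 2587 [ 0.583 -0.156  0.05 ] [0.917 0.09  0.06 ]
scene 0.033 1436 [ 0.58  -0.185  0.033] [0.701 0.157 0.039]
```

```bash
ls pics
```

```text
scene0.png
scene_crop.png
top0.png
top_crop.png
```

View pics/top_crop.png

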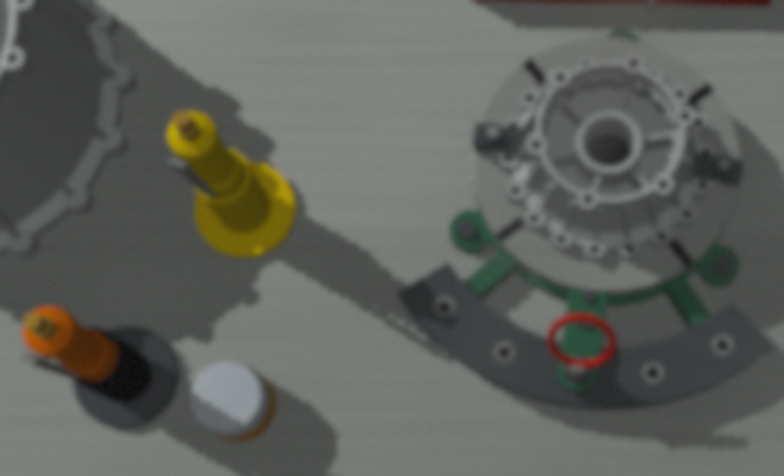

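Run:
```python
import numpy as np
from scipy.optimize import least_squares
for c in ["top","scene"]:
    Q=np.load(c+"_P.npy")[...,:3].reshape(-1,3)
    # casting top rim points
    q=Q[(Q[:,2]>.118)&(Q[:,2]<.131)&(abs(Q[:,0]-.79)<.1)&(abs(Q[:,1]+.035)<.1)]
    print(c,"cast",q.mean(0).round(4),(q.min(0)+q.max(0))/2)
    # table edge z 53-58
    q=Q[(Q[:,2]>.053)&(Q[:,2]<.059)]
    q=q[np.hypot(q[:,0]-.79,q[:,1]+.035)<.16]
    cc=np.array([.79,-.035])
    # boundary by angle
    for it in range(4):
        a=np.arctan2(q[:,1]-cc[1],q[:,0]-cc[0]); d=np.hypot(*(q[:,:2]-cc).T)
        E=[]
        for k in np.arange(-np.pi,np.pi,.1):
            s=(a>=k)&(a<k+.1)&(d<.135)
            if s.sum()>5: E.append(q[s][d[s].argmax(),:2])
        E=np.array(E)
        cc=least_squares(lambda p:np.hypot(*(E-p).T)-.125,cc,loss="soft_l1",f_scale=.003).x
    print("table",cc,len(E))
    # plate arc z 33-39, R inner 172 outer 228
    q=Q[(Q[:,2]>.033)&(Q[:,2]<.039)]
    d=np.hypot(*(q[:,:2]-cc).T); q=q[(d>.165)&(d<.235)&(q[:,0]<.75)]
    def res(p):
        d=np.hypot(*(q[:,:2]-p).T); return np.maximum(0,abs(d-.2)-.028)
    s=least_squares(res,cc); a=np.arctan2(q[:,1]-s.x[1],-(q[:,0]-s.x[0])); print("plate",s.x,len(q),np.degrees([a.min(),a.max()]),np.degrees(np.percentile(a,[1,99])))
```

```text
top cast [ 0.7911 -0.0343  0.1249] [ 0.79093356 -0.03415532  0.12448104]
table [ 0.79057382 -0.03434461] 59
plate [ 0.79146289 -0.03450055] 2282 [-42.88123822  57.33622234] [-41.84110858  56.43641489]
scene cast [ 0.7962 -0.0346  0.1244] [ 0.79358985 -0.03341958  0.12427702]
table [ 0.79245132 -0.03350206] 56
plate [ 0.79273032 -0.03383376] 1544 [-42.88615301  57.62100631] [-41.87391631  56.68228852]
```

```bash
cat > geo.py <<'E'
import numpy as np
def proj(f,p):
    q=np.linalg.inv(f["T"])@np.append(p,1); return np.array([f["cx"]+f["fx"]*q[0]/q[2],f["cy"]+f["fy"]*q[1]/q[2]])
def pt(ax,th,r,z): return np.array([ax[0]-r*np.cos(th),ax[1]+r*np.sin(th),z])
E
python3 - <<'E'
import numpy as np
from geo import *
from scipy.optimize import least_squares
f=np.load("top.npz")
obs=np.array([(444,307),(504,352),(652,372),(722,344)])/2.8+[80,70]
A=np.radians([40,20,-20,-40])
def res(p): return np.concatenate([proj(f,pt(p[:2],p[2]+a,.2,.036))-o for a,o in zip(A,obs)])
s=least_squares(res,[.791,-.034,.12]); print(s.x,np.degrees(s.x[2]),s.fun.round(1))
s2=least_squares(lambda t:res([.7915,-.034,t[0]]),[.12]); print(s2.x,np.degrees(s2.x),s2.fun.round(1))
th=s2.x[0]
for n,rr,z in [("ring",.185,.106),("top",.172,.125),("sleeve",.2,.075)]:
    p=pt([.7915,-.034],th,rr,z); print(n,p.round(4),proj(f,p),proj(np.load("scene.npz"),p))
E
```

```text
[ 0.78954768 -0.03281661  0.12174297] 6.975358162460667 [-0.1 -0.1 -0.2  0.   0.2  0.   0.1 -0. ]
[0.1257869] [7.2070585] [ 0.2 -1.   0.  -0.8  0.4 -0.7  0.2 -0.6]
ring [ 0.608  -0.0108  0.106 ] [287.74262489 191.03629742] [273.51917571 210.39967201]
top [ 0.6209 -0.0124  0.125 ] [288.76154483 183.82564903] [273.31572503 209.32861349]
sleeve [ 0.5931 -0.0089  0.075 ] [286.4839923  199.87061764] [273.78236309 213.68791178]
```

Request:
drive_tool --commands '[{"tx": 0.4,"ty": -0.95,"tz": 0.25,"rz": 0.31,"grip": 1},{"tx": 0.4,"ty": -0.95,"tz": 0.25,"rz": 0.31,"grip": 1},{"tx": 0.4,"ty": -0.95,"tz": 0.25,"rz": 0.31,"grip": 1},{"tx": 0.4,"ty": -0.95,"tz": 0.25,"rz": 0.31,"grip": 1},{"tx": 0.4,"ty": -0.95,"tz": 0.25,"rz": 0.31,"grip": 1},{"tx": 0.4,"ty": -0.95,"tz": 0.25,"rz": 0.31,"grip": 1},{"tx": 0.4,"ty": -0.95,"tz": 0.25,"rz": 0.31,"grip": 1},{"tx": 0.4,"ty": -0.95,"tz": 0.25,"rz": 0.31,"grip": 1}]' --grip_force 40

```text
validation failed for argument at $.co...
```

Request:
drive_tool --commands '[{"tx": 0.4,"ty": -0.95,"rx": -0.07,"ry": -0.52,"grip": 1},{"tx": 0.4,"ty": -0.95,"rx": -0.07,"ry": -0.52,"grip": 1},{"tx": 0.4,"ty": -0.95,"rx": -0.07,"ry": -0.52,"grip": 1},{"tx": 0.4,"ty": -0.95,"rx": -0.07,"ry": -0.52,"grip": 1},{"tx": 0.4,"ty": -0.95,"rx": -0.07,"ry": -0.52,"grip": 1},{"tx": 0.4,"ty": -0.95,"rx": -0.07,"ry": -0.52,"grip": 1},{"tx": 0.4,"ty": -0.95,"rx": -0.07,"ry": -0.52,"grip": 1},{"tx": 0.4,"ty": -0.95,"rx": -0.07,"ry": -0.52,"grip": 1},{"tx": 0.4,"ty": -0.95,"rx": -0.07,"ry": -0.52,"grip": 1},{"tx": 0.4,"ty": -0.95,"rx": -0.07,"ry": -0.52,"grip": 1}]'

```text
validation failed for argument at $.co...
```

Request:
drive_tool --commands '[{"rx": 0,"ry": 0,"rz": 0.31,"tx": 0.4,"ty": -0.95,"tz": 0.25,"grip": 1}]' --grip_force 40

```text
clock: 0.92
tcp_pos: [0.3108, 0.5844, 0.2357]
orientation: [-0.656, -3.071, 0.0]
contact_force: [0.1, -0.6, 0.4]
grip_width: 0.0697
```

Request:
drive_tool --commands '[{"rx": 0,"ry": 0,"rz": 0.31,"tx": 0.4,"ty": -0.95,"tz": 0.25,"grip": 1},{"rx": 0,"ry": 0,"rz": 0.31,"tx": 0.4,"ty": -0.95,"tz": 0.25,"grip": 1},{"rx": 0,"ry": 0,"rz": 0.31,"tx": 0.4,"ty": -0.95,"tz": 0.25,"grip": 1},{"rx": 0,"ry": 0,"rz": 0.31,"tx": 0.4,"ty": -0.95,"tz": 0.25,"grip": 1},{"rx": 0,"ry": 0,"rz": 0.31,"tx": 0.4,"ty": -0.95,"tz": 0.25,"grip": 1},{"rx": 0,"ry": 0,"rz": 0.31,"tx": 0.4,"ty": -0.95,"tz": 0.25,"grip": 1},{"rx": 0,"ry": 0,"rz": 0.31,"tx": 0.4,"ty": -0.95,"tz": 0.25,"grip": 1}]'

```text
clock: 1.8
tcp_pos: [0.3686, 0.4499, 0.2716]
orientation: [0.189, 3.136, 0.0]
contact_force: [0.1, 0.3, -0.7]
grip_width: -0.0002
```

Request:
drive_tool --commands '[{"rx": -0.07,"ry": -0.52,"rz": 0,"tx": 0.4,"ty": -0.95,"tz": 0,"grip": 1},{"rx": -0.07,"ry": -0.52,"rz": 0,"tx": 0.4,"ty": -0.95,"tz": 0,"grip": 1},{"rx": -0.07,"ry": -0.52,"rz": 0,"tx": 0.4,"ty": -0.95,"tz": 0,"grip": 1},{"rx": -0.07,"ry": -0.52,"rz": 0,"tx": 0.4,"ty": -0.95,"tz": 0,"grip": 1},{"rx": -0.07,"ry": -0.52,"rz": 0,"tx": 0.4,"ty": -0.95,"tz": 0,"grip": 1},{"rx": -0.07,"ry": -0.52,"rz": 0,"tx": 0.4,"ty": -0.95,"tz": 0,"grip": 1},{"rx": -0.07,"ry": -0.52,"rz": 0,"tx": 0.4,"ty": -0.95,"tz": 0,"grip": 1},{"rx": -0.07,"ry": -0.52,"rz": 0,"tx": 0.4,"ty": -0.95,"tz": 0,"grip": 1},{"rx": -0.07,"ry": -0.52,"rz": 0,"tx": 0.4,"ty": -0.95,"tz": 0,"grip": 1},{"rx": -0.07,"ry": -0.52,"rz": 0,"tx": 0.4,"ty": -0.95,"tz": 0,"grip": 1}]'

```text
clock: 3.05
tcp_pos: [0.4486, 0.2601, 0.2717]
orientation: [0.146, 2.403, -0.066]
contact_force: [1.1, -0.6, -0.1]
grip_width: 0.0001
```

Request:
drive_tool --commands '[{"rx": 0,"ry": 0,"rz": 0,"tx": 0.4,"ty": -0.95,"tz": 0,"grip": 1},{"rx": 0,"ry": 0,"rz": 0,"tx": 0.4,"ty": -0.95,"tz": 0,"grip": 1},{"rx": 0,"ry": 0,"rz": 0,"tx": 0.4,"ty": -0.95,"tz": 0,"grip": 1},{"rx": 0,"ry": 0,"rz": 0,"tx": 0.4,"ty": -0.95,"tz": 0,"grip": 1},{"rx": 0,"ry": 0,"rz": 0,"tx": 0.4,"ty": -0.95,"tz": 0,"grip": 1},{"rx": 0,"ry": 0,"rz": 0,"tx": 0.4,"ty": -0.95,"tz": 0,"grip": 1},{"rx": 0,"ry": 0,"rz": 0,"tx": 0.4,"ty": -0.95,"tz": 0,"grip": 1},{"rx": 0,"ry": 0,"rz": 0,"tx": 0.4,"ty": -0.95,"tz": 0,"grip": 1},{"rx": 0,"ry": 0,"rz": 0,"tx": 0.4,"ty": -0.95,"tz": 0,"grip": 1},{"rx": 0,"ry": 0,"rz": 0,"tx": 0.4,"ty": -0.95,"tz": 0,"grip": 1}]'

```text
clock: 4.3
tcp_pos: [0.5289, 0.0692, 0.2714]
orientation: [0.146, 2.405, -0.067]
contact_force: [0.1, -0.5, 0.1]
grip_width: 0.0
```

Request:
drive_tool --commands '[{"rx": 0,"ry": 0,"rz": 0,"tx": 0.3,"ty": -0.94,"tz": -0.5,"grip": 1},{"rx": 0,"ry": 0,"rz": 0,"tx": 0.3,"ty": -0.94,"tz": -0.5,"grip": 1},{"rx": 0,"ry": 0,"rz": 0,"tx": 0.3,"ty": -0.94,"tz": -0.5,"grip": 1},{"rx": 0,"ry": 0,"rz": 0,"tx": 0.3,"ty": -0.94,"tz": -0.5,"grip": 1},{"rx": 0,"ry": 0,"rz": 0,"tx": 0,"ty": 0,"tz": 0,"grip": 1}]'

```text
clock: 4.92
tcp_pos: [0.552, -0.007, 0.2305]
orientation: [0.149, 2.407, -0.07]
contact_force: [-0.6, 0.6, 0.7]
grip_width: -0.0
```

Run:
```python
from bench import status, eyes
import cv2,numpy as np
from scipy.spatial.transform import Rotation as R
from geo import *
o=status.get_obs(); f=eyes.grab_frame("wrist")
M=R.from_rotvec(o["orientation"]).as_matrix(); print(np.round(M,3).tolist(),np.round(o["tcp_pos"],4))
T=np.eye(4);T[:3,:3]=M;T[:3,3]=o["tcp_pos"]; f["T"]=T@f["T_tool_cam"]
im=f["frame"].copy()
ax=[.791,-.0335]
np.savez("wrist.npz",**f)
rc=pt(ax,.124,.185,.106); 
for a in np.linspace(0,2*np.pi,25):
    for rad in (.023,.030):
        e=np.array([np.cos(.124),-np.sin(.124),0])*.574+np.array([0,0,.819]); t=np.array([np.sin(.124),np.cos(.124),0])
        p=proj(f,rc+rad*(np.cos(a)*e+np.sin(a)*t)); cv2.circle(im,tuple(int(x) for x in p),1,(255,255,0),-1)
for k in (-2,-1,1,2):
    p=proj(f,pt(ax,.124+k*np.pi/9,.2,.036)); cv2.circle(im,tuple(int(x) for x in p),3,(0,255,0),1)
cv2.imwrite("pics/wrist1.png",im)
```

```text
[[-0.739, 0.127, 0.661], [0.088, 0.992, -0.092], [-0.668, -0.01, -0.744]] [ 0.552  -0.007   0.2305]
```

View pics/wrist1.png

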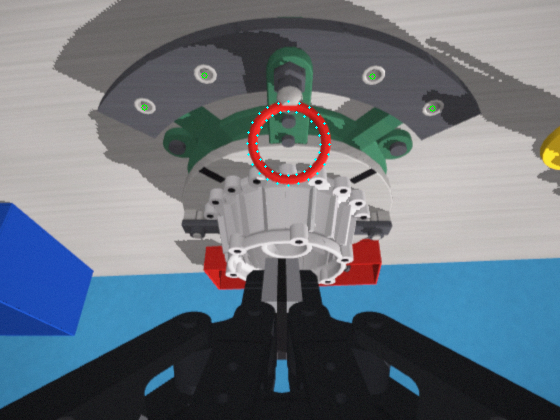

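Request:
drive_tool --commands '[{"rx": 0,"ry": 0,"rz": 0,"tx": 0.16,"ty": 0.02,"tz": -0.8,"grip": 1},{"rx": 0,"ry": 0,"rz": 0,"tx": 0.16,"ty": 0.02,"tz": -0.8,"grip": 1},{"rx": 0,"ry": 0,"rz": 0,"tx": 0.16,"ty": 0.02,"tz": -0.8,"grip": 1},{"rx": 0,"ry": 0,"rz": 0,"tx": 0.16,"ty": 0.02,"tz": -0.8,"grip": 1},{"rx": 0,"ry": 0,"rz": 0,"tx": 0.16,"ty": 0.02,"tz": -0.8,"grip": 1},{"rx": 0,"ry": 0,"rz": 0,"tx": 0,"ty": 0,"tz": 0,"grip": 1}]'

```text
clock: 5.72
tcp_pos: [0.5682, -0.0022, 0.1507]
orientation: [0.145, 2.407, -0.068]
contact_force: [-0.2, 0.3, 0.5]
grip_width: -0.0
```

```bash
cat > wl.py <<'E'
from bench import status, eyes
import cv2,numpy as np,sys
from scipy.spatial.transform import Rotation as R
from geo import *
def look(name,th,lift=0):
    o=status.get_obs(); f=eyes.grab_frame("wrist")
    M=R.from_rotvec(o["orientation"]).as_matrix(); print(np.round(o["tcp_pos"],4),"z",M[:,2].round(3),"y",M[:,1].round(3),"F",np.round(o["contact_force"],1),round(o["clock"],2))
    T=np.eye(4);T[:3,:3]=M;T[:3,3]=o["tcp_pos"]; f["T"]=T@f["T_tool_cam"]
    im=f["frame"].copy(); ax=[.791,-.0335]
    rc=pt(ax,th,.185,.106+lift)
    e=np.array([np.cos(th),-np.sin(th),0])*.574+np.array([0,0,.819]); t=np.array([np.sin(th),np.cos(th),0]); n=np.cross(e,t)
    d=o["tcp_pos"]-rc; print("tcp rel ring: radial-in",round(float(d@[np.cos(th),-np.sin(th),0])*1000,1),"tang",round(float(d@t)*1000,1),"z",round(d[2]*1000,1))
    for a in np.linspace(0,2*np.pi,25):
        for rad in (.023,.030):
            p=proj(f,rc+rad*(np.cos(a)*e+np.sin(a)*t)); cv2.circle(im,tuple(int(x) for x in p),1,(255,255,0),-1)
    for k in (-2,-1,0,1,2):
        p=proj(f,pt(ax,.124+k*np.pi/9,.2,.036)); cv2.circle(im,tuple(int(x) for x in p),3,(0,255,0),1)
    cv2.imwrite(f"pics/{name}.png",im)
if __name__=="__main__": look(sys.argv[1],float(sys.argv[2]),float(sys.argv[3]) if len(sys.argv)>3 else 0)
E
python3 wl.py wrist2 .124
```

```text
[ 0.5682 -0.0022  0.1507] z [ 0.662 -0.089 -0.744] y [ 0.123  0.992 -0.009] F [-0.2  0.3  0.5] 5.72
tcp rel ring: radial-in -40.0 tang 3.5 z 44.7
```

View pics/wrist2.png

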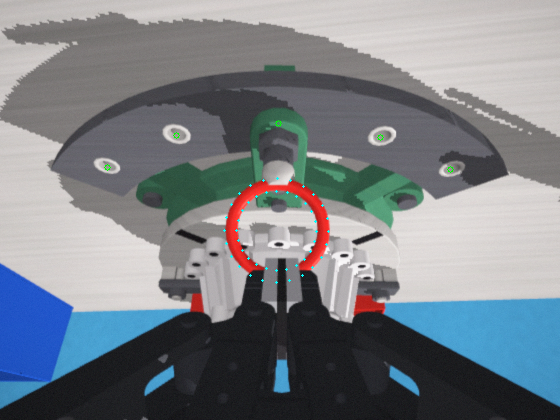

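Request:
drive_tool --commands '[{"rx": 0,"ry": 0,"rz": 0,"tx": 0.35,"ty": -0.23,"tz": -0.39,"grip": 1},{"rx": 0,"ry": 0,"rz": 0,"tx": 0.35,"ty": -0.05,"tz": -0.39,"grip": 1},{"rx": 0,"ry": 0,"rz": 0,"tx": 0.35,"ty": -0.05,"tz": -0.39,"grip": 1},{"rx": 0,"ry": 0,"rz": 0,"tx": 0.35,"ty": -0.05,"tz": -0.39,"grip": 1},{"rx": 0,"ry": 0,"rz": 0,"tx": 0,"ty": 0,"tz": 0,"grip": 1}]'

```text
clock: 6.4
tcp_pos: [0.5967, -0.0104, 0.1197]
orientation: [0.146, 2.406, -0.068]
contact_force: [-0.6, 0.1, 0.3]
grip_width: -0.0003
```

```bash
python3 wl.py wrist3 .124
```

```text
[ 0.5967 -0.0104  0.1197] z [ 0.663 -0.089 -0.744] y [ 0.124  0.992 -0.009] F [-0.6  0.1  0.3] 6.4
tcp rel ring: radial-in -10.7 tang -1.1 z 13.7
```

View pics/wrist3.png

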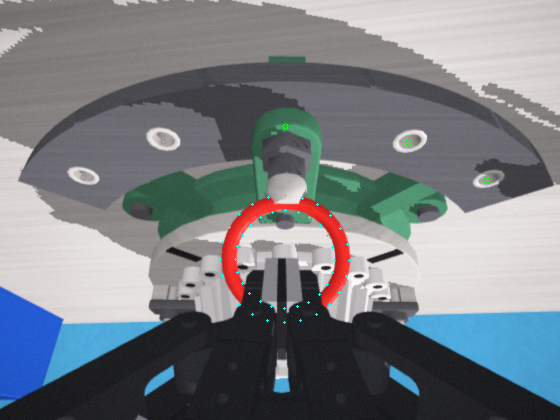

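Request:
drive_tool --commands '[{"rx": 0,"ry": 0,"rz": 0,"tx": 0.31,"ty": -0.02,"tz": -0.35,"grip": 1},{"rx": 0,"ry": 0,"rz": 0,"tx": 0.31,"ty": -0.02,"tz": -0.35,"grip": 1},{"rx": 0,"ry": 0,"rz": 0,"tx": 0,"ty": 0,"tz": 0,"grip": 1}]'

```text
clock: 6.82
tcp_pos: [0.609, -0.0112, 0.1054]
orientation: [0.146, 2.406, -0.068]
contact_force: [-0.2, -0.2, -0.6]
grip_width: -0.0001
```

Request:
drive_tool --commands '[{"rx": 0,"ry": 0,"rz": 0,"tx": 0.31,"ty": -0.02,"tz": -0.35,"grip": 1},{"rx": 0,"ry": 0,"rz": 0,"tx": 0.31,"ty": -0.02,"tz": -0.35,"grip": 1},{"rx": 0,"ry": 0,"rz": 0,"tx": 0,"ty": 0,"tz": 0,"grip": 1}]'

```text
clock: 7.2
tcp_pos: [0.6215, -0.012, 0.0914]
orientation: [0.147, 2.406, -0.068]
contact_force: [-0.5, -0.1, 0.3]
grip_width: 0.0001
```

```bash
python3 wl.py wrist4 .124
python3 - <<'E'
from bench import eyes
import cv2
f=eyes.grab_frame("scene"); cv2.imwrite("pics/s4.png",cv2.resize(f["frame"][150:330,180:380],None,fx=3,fy=3,interpolation=cv2.INTER_CUBIC))
E
```

```text
[ 0.6215 -0.012   0.0914] z [ 0.662 -0.089 -0.744] y [ 0.125  0.992 -0.008] F [-0.5 -0.1  0.3] 7.2
tcp rel ring: radial-in 14.1 tang 0.4 z -14.6
```

View pics/wrist4.png

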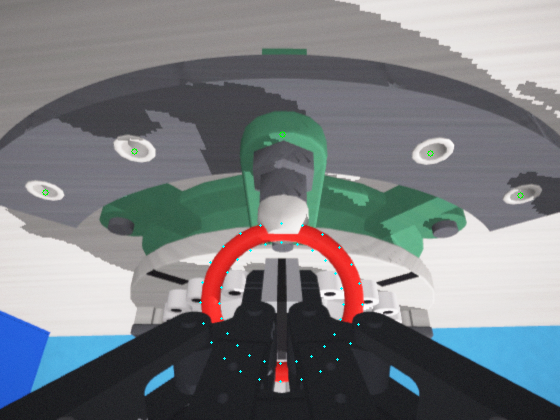

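View pics/s4.png

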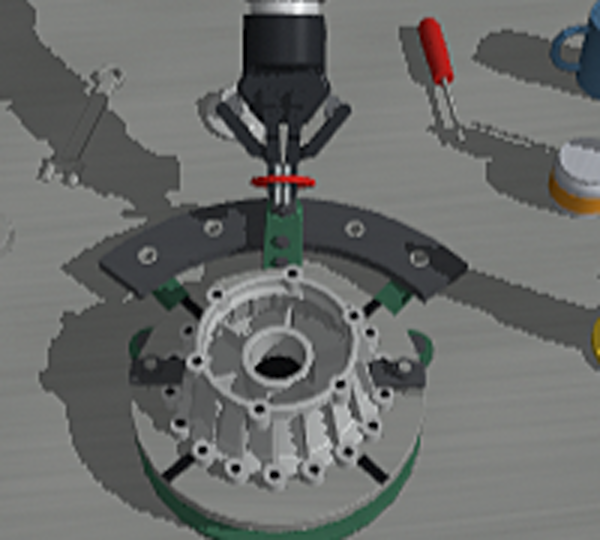

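Request:
drive_tool --commands '[{"rx": 0,"ry": 0,"rz": 0,"tx": 0,"ty": 0,"tz": 0.12,"grip": 1},{"rx": 0,"ry": 0,"rz": 0,"tx": 0,"ty": 0,"tz": 0.12,"grip": 1},{"rx": 0,"ry": 0,"rz": 0,"tx": 0,"ty": 0,"tz": 0,"grip": 1}]'

```text
clock: 7.68
tcp_pos: [0.6213, -0.0118, 0.0975]
orientation: [0.146, 2.405, -0.067]
contact_force: [-0.2, -0.9, -0.4]
grip_width: 0.0001
```

Request:
drive_tool --commands '[{"rx": 0,"ry": 0,"rz": 0,"tx": 0,"ty": 0,"tz": 0.1,"grip": 1},{"rx": 0,"ry": 0,"rz": 0,"tx": 0,"ty": 0,"tz": 0,"grip": 1}]'

```text
clock: 7.92
tcp_pos: [0.6213, -0.0119, 0.0991]
orientation: [0.146, 2.405, -0.067]
contact_force: [-0.4, 0.8, -0.1]
grip_width: 0.0001
```

Request:
drive_tool --commands '[{"rx": 0,"ry": 0,"rz": 0,"tx": 0,"ty": 0,"tz": 0.1,"grip": 1},{"rx": 0,"ry": 0,"rz": 0,"tx": 0,"ty": 0,"tz": 0,"grip": 1}]'

```text
clock: 8.18
tcp_pos: [0.6212, -0.0119, 0.1011]
orientation: [0.146, 2.405, -0.067]
contact_force: [0.8, 0.3, -0.1]
grip_width: -0.0001
```

Request:
drive_tool --commands '[{"rx": 0,"ry": 0,"rz": 0,"tx": 0,"ty": 0,"tz": 0.1,"grip": 1},{"rx": 0,"ry": 0,"rz": 0,"tx": 0,"ty": 0,"tz": 0,"grip": 1}]'

```text
clock: 8.43
tcp_pos: [0.6213, -0.0119, 0.1031]
orientation: [0.146, 2.405, -0.067]
contact_force: [-0.1, 1.1, -0.6]
grip_width: -0.0002
```

Request:
drive_tool --commands '[{"rx": 0,"ry": 0,"rz": 0,"tx": 0,"ty": 0,"tz": 0.1,"grip": 1},{"rx": 0,"ry": 0,"rz": 0,"tx": 0,"ty": 0,"tz": 0,"grip": 1}]'

```text
clock: 8.68
tcp_pos: [0.6213, -0.0119, 0.1051]
orientation: [0.146, 2.405, -0.067]
contact_force: [0.2, 0.6, 0.1]
grip_width: 0.0003
```

Request:
drive_tool --commands '[{"rx": 0,"ry": 0,"rz": 0,"tx": 0,"ty": 0,"tz": 0.1,"grip": 1},{"rx": 0,"ry": 0,"rz": 0,"tx": 0,"ty": 0,"tz": 0,"grip": 1}]'

```text
clock: 8.93
tcp_pos: [0.6207, -0.0118, 0.1066]
orientation: [0.146, 2.407, -0.067]
contact_force: [-1.9, -0.1, -0.6]
grip_width: -0.0
```

Request:
drive_tool --commands '[{"rx": 0,"ry": 0,"rz": 0,"tx": 0,"ty": 0,"tz": 0.1,"grip": 1},{"rx": 0,"ry": 0,"rz": 0,"tx": 0,"ty": 0,"tz": 0,"grip": 1}]'

```text
clock: 9.18
tcp_pos: [0.6199, -0.0117, 0.108]
orientation: [0.146, 2.408, -0.067]
contact_force: [-4.4, 1.1, -3.2]
grip_width: -0.0
```

```bash
python3 wl.py wrist5 .124
```

```text
[ 0.6199 -0.0117  0.108 ] z [ 0.661 -0.089 -0.745] y [ 0.124  0.992 -0.008] F [-4.4  1.1 -3.2] 9.18
tcp rel ring: radial-in 12.5 tang 0.4 z 2.0
```

View pics/wrist5.png

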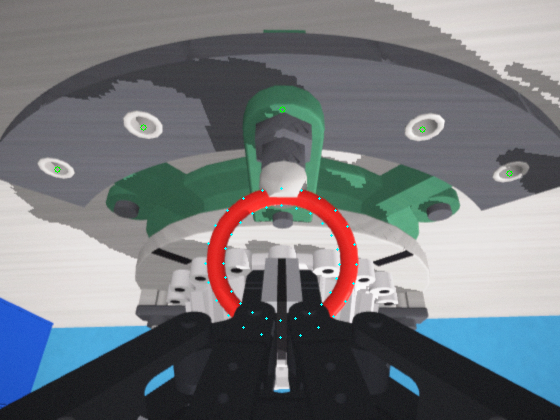

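Request:
drive_tool --commands '[{"rx": 0,"ry": 0,"rz": 0,"tx": 0,"ty": 0,"tz": -0.3,"grip": 1},{"rx": -0.02,"ry": -0.19,"rz": 0,"tx": 0.17,"ty": -0.03,"tz": -0.2,"grip": 1},{"rx": -0.02,"ry": -0.19,"rz": 0,"tx": 0.17,"ty": -0.03,"tz": -0.2,"grip": 1},{"rx": 0,"ry": 0,"rz": 0,"tx": 0,"ty": 0,"tz": 0,"grip": 1}]'

```text
clock: 9.72
tcp_pos: [0.6288, -0.0134, 0.0949]
orientation: [0.144, 2.351, -0.07]
contact_force: [0.7, 0.8, 0.4]
grip_width: -0.0006
```

Request:
drive_tool --commands '[{"rx": 0,"ry": 0,"rz": 0,"tx": 0,"ty": 0,"tz": 0.2,"grip": 1},{"rx": 0,"ry": 0,"rz": 0,"tx": 0,"ty": 0,"tz": 0.15,"grip": 1},{"rx": 0,"ry": 0,"rz": 0,"tx": 0,"ty": 0,"tz": 0,"grip": 1}]'

```text
clock: 10.1
tcp_pos: [0.627, -0.0128, 0.1016]
orientation: [0.143, 2.354, -0.069]
contact_force: [-2.5, 0.3, -2.1]
grip_width: -0.0
```

Request:
drive_tool --commands '[{"rx": 0,"ry": 0,"rz": 0,"tx": 0,"ty": 0,"tz": 0.15,"grip": 1},{"rx": 0,"ry": 0,"rz": 0,"tx": 0,"ty": 0,"tz": 0,"grip": 1}]'

```text
clock: 10.35
tcp_pos: [0.6257, -0.0126, 0.1032]
orientation: [0.143, 2.358, -0.069]
contact_force: [-6.1, 1.4, -6.8]
grip_width: -0.0003
```

Request:
drive_tool --commands '[{"rx": 0,"ry": 0,"rz": 0,"tx": 0,"ty": 0,"tz": 0.15,"grip": 1},{"rx": 0,"ry": 0,"rz": 0,"tx": 0,"ty": 0,"tz": 0,"grip": 1}]'

```text
clock: 10.6
tcp_pos: [0.6246, -0.0125, 0.1052]
orientation: [0.142, 2.36, -0.069]
contact_force: [-5.7, 2.2, -10.0]
grip_width: 0.0002
```

Request:
drive_tool --commands '[{"rx": 0,"ry": 0,"rz": 0,"tx": 0,"ty": 0,"tz": 0.15,"grip": 1},{"rx": 0,"ry": 0,"rz": 0,"tx": 0,"ty": 0,"tz": 0.15,"grip": 1},{"rx": 0,"ry": 0,"rz": 0,"tx": 0,"ty": 0,"tz": 0,"grip": 1}]'

```text
clock: 10.98
tcp_pos: [0.6237, -0.0124, 0.1104]
orientation: [0.142, 2.363, -0.069]
contact_force: [-6.2, 1.0, -12.4]
grip_width: -0.0003
```

Request:
drive_tool --commands '[{"rx": 0,"ry": 0,"rz": 0,"tx": 0,"ty": 0,"tz": 0.15,"grip": 1},{"rx": 0,"ry": 0,"rz": 0,"tx": 0,"ty": 0,"tz": 0,"grip": 1}]'

```text
clock: 11.22
tcp_pos: [0.6232, -0.0124, 0.1129]
orientation: [0.142, 2.364, -0.069]
contact_force: [-6.5, 2.5, -11.6]
grip_width: -0.0003
```

```bash
python3 wl.py wrist6 .124 0.008
```

```text
[ 0.6232 -0.0124  0.1129] z [ 0.693 -0.091 -0.715] y [ 0.123  0.992 -0.008] F [ -6.5   2.5 -11.6] 11.22
tcp rel ring: radial-in 15.9 tang 0.2 z -1.1
```

View pics/wrist6.png

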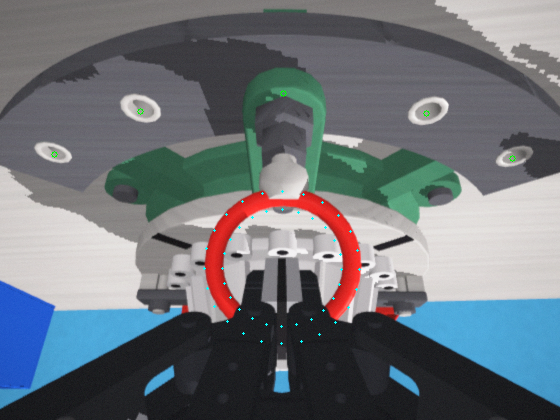

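```bash
cat > fitring.py <<'E'
from bench import status, eyes
import cv2,numpy as np
from scipy.optimize import least_squares
from scipy.spatial.transform import Rotation as R
from geo import *
def fit(cam="wrist",th0=.124,save=None):
    o=status.get_obs(); f=eyes.grab_frame(cam)
    if cam=="wrist":
        T=np.eye(4);T[:3,:3]=R.from_rotvec(o["orientation"]).as_matrix();T[:3,3]=o["tcp_pos"]; f["T"]=T@f["T_tool_cam"]
    hsv=cv2.cvtColor(f["frame"],cv2.COLOR_BGR2HSV)
    m=(((hsv[...,0]<8)|(hsv[...,0]>172))&(hsv[...,1]>150)&(hsv[...,2]>60))
    m=cv2.erode(m.astype(np.uint8),np.ones((3,3)))>0 if cam=="wrist" else m
    z=f["range_z"]; v,u=np.nonzero(m&(z>.02)); zz=z[v,u]
    P=(np.stack([(u-f["cx"])*zz/f["fx"],(v-f["cy"])*zz/f["fy"],zz,np.ones_like(zz)],-1)@f["T"].T)[:,:3]
    ax=np.array([.791,-.0335])
    P=P[np.linalg.norm(P-pt(ax,th0,.185,.112),axis=1)<.05]
    def res(p):
        th,l=p; c=pt(ax,th,.185,.106+l); e=np.array([np.cos(th)*.574,-np.sin(th)*.574,.819]); t=np.array([np.sin(th),np.cos(th),0]); n=np.cross(e,t)
        q=P-c; return np.hypot(np.hypot(q@e,q@t)-.0265,q@n)-.0035
    s=least_squares(res,[th0,.005],loss="soft_l1",f_scale=.002)
    print(cam,"theta",s.x[0].round(4),"lift mm",(s.x[1]*1000).round(1),"n",len(P),"med res mm",(np.median(abs(s.fun))*1000).round(2), "tcp",np.round(o["tcp_pos"],4),"F",np.round(o["contact_force"],1),"t",round(o["clock"],2))
    if save: cv2.imwrite("pics/"+save,f["frame"])
    return s.x
if __name__=="__main__":
    import sys; fit("wrist",float(sys.argv[1]),sys.argv[2] if len(sys.argv)>2 else None)
E
python3 fitring.py .124
```

```text
wrist theta 0.1253 lift mm 8.0 n 4432 med res mm 0.52 tcp [ 0.6232 -0.0124  0.1128] F [ -7.6   2.2 -11.9] t 11.28
```

Request:
drive_tool --commands '[{"rx": 0,"ry": 0,"rz": 0,"tx": 0,"ty": 0,"tz": 0.15,"grip": 1},{"rx": 0,"ry": 0,"rz": 0,"tx": 0.02,"ty": 0,"tz": 0.15,"grip": 1},{"rx": 0,"ry": 0,"rz": 0,"tx": 0.02,"ty": 0,"tz": 0.05,"grip": 1},{"rx": 0,"ry": 0,"rz": 0,"tx": 0,"ty": 0,"tz": 0,"grip": 1}]'

```text
clock: 11.82
tcp_pos: [0.6228, -0.0124, 0.1186]
orientation: [0.142, 2.367, -0.069]
contact_force: [-9.5, 1.8, -14.3]
grip_width: -0.0001
```

```bash
python3 fitring.py .124
```

```text
wrist theta 0.1253 lift mm 13.3 n 4387 med res mm 0.49 tcp [ 0.6228 -0.0124  0.1186] F [ -9.5   1.8 -14.3] t 11.82
```

Request:
drive_tool --commands '[{"rx": 0,"ry": 0,"rz": 0,"tx": 0.01,"ty": 0,"tz": 0.08,"grip": 1},{"rx": 0,"ry": 0,"rz": 0,"tx": 0,"ty": 0,"tz": 0,"grip": 1},{"rx": 0,"ry": 0,"rz": -0.25,"tx": 0.042,"ty": 0.293,"tz": 0,"grip": 1},{"rx": 0,"ry": 0,"rz": -0.25,"tx": 0.052,"ty": 0.291,"tz": 0,"grip": 1},{"rx": 0,"ry": 0,"rz": 0,"tx": 0,"ty": 0,"tz": 0,"grip": 1}]'

```text
clock: 12.5
tcp_pos: [0.6245, 0.0003, 0.1198]
orientation: [0.223, 2.363, -0.103]
contact_force: [-9.9, 3.4, -14.9]
grip_width: 0.0
```

```bash
python3 fitring.py .18 w7.png
```

```text
wrist theta 0.1974 lift mm 14.0 n 4373 med res mm 0.5 tcp [6.245e-01 3.000e-04 1.198e-01] F [ -9.9   3.4 -14.9] t 12.5
```

Request:
drive_tool --commands '[{"rx": 0,"ry": 0,"rz": -0.25,"tx": 0.062,"ty": 0.289,"tz": 0,"grip": 1},{"rx": 0,"ry": 0,"rz": -0.25,"tx": 0.072,"ty": 0.287,"tz": 0,"grip": 1},{"rx": 0,"ry": 0,"rz": -0.25,"tx": 0.082,"ty": 0.284,"tz": 0,"grip": 1},{"rx": 0,"ry": 0,"rz": -0.25,"tx": 0.092,"ty": 0.281,"tz": 0,"grip": 1},{"rx": 0,"ry": 0,"rz": -0.25,"tx": 0.102,"ty": 0.278,"tz": 0,"grip": 1},{"rx": 0,"ry": 0,"rz": 0,"tx": 0,"ty": 0,"tz": 0,"grip": 1}]'

```text
clock: 13.3
tcp_pos: [0.6336, 0.0306, 0.1201]
orientation: [0.425, 2.338, -0.185]
contact_force: [-11.6, 6.4, -14.9]
grip_width: -0.0001
```

```bash
python3 fitring.py .37 w8.png
```

```text
wrist theta 0.3827 lift mm 14.0 n 4375 med res mm 0.47 tcp [0.6336 0.0306 0.1201] F [-11.6   6.4 -14.9] t 13.3
```

View pics/w8.png

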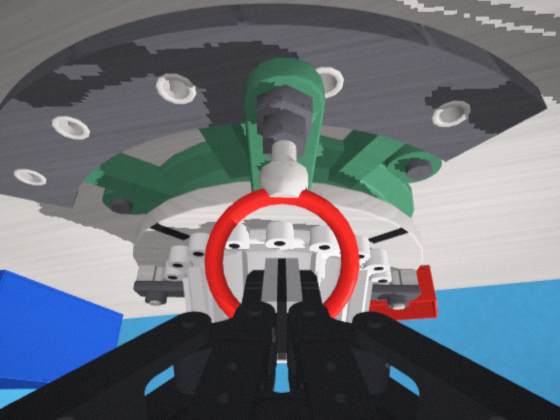

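Request:
drive_tool --commands '[{"rx": 0,"ry": 0,"rz": -0.19,"tx": 0.086,"ty": 0.205,"tz": 0,"grip": 1},{"rx": 0,"ry": 0,"rz": -0.19,"tx": 0.091,"ty": 0.202,"tz": 0,"grip": 1},{"rx": 0,"ry": 0,"rz": -0.13,"tx": 0.064,"ty": 0.133,"tz": 0,"grip": 1},{"rx": 0,"ry": 0,"rz": 0,"tx": 0,"ty": 0,"tz": 0,"grip": 1}]'

```text
clock: 13.85
tcp_pos: [0.6386, 0.0414, 0.1202]
orientation: [0.509, 2.324, -0.219]
contact_force: [-11.9, 6.4, -14.8]
grip_width: -0.0001
```

```bash
python3 fitring.py .46 w9.png
```

```text
wrist theta 0.4522 lift mm 14.0 n 4370 med res mm 0.47 tcp [0.6386 0.0414 0.1202] F [-11.9   6.4 -14.8] t 13.85
```

Request:
drive_tool --commands '[{"rx": 0,"ry": 0,"rz": -0.15,"tx": 0.079,"ty": 0.157,"tz": 0,"grip": 1},{"rx": 0,"ry": 0,"rz": 0,"tx": 0,"ty": 0,"tz": 0,"grip": 1}]'

```text
clock: 14.15
tcp_pos: [0.6402, 0.0446, 0.1202]
orientation: [0.534, 2.319, -0.229]
contact_force: [-12.6, 6.8, -15.9]
grip_width: 0.0
```

```bash
python3 fitring.py .47 w10.png
```

```text
wrist theta 0.4733 lift mm 14.0 n 4335 med res mm 0.47 tcp [0.6402 0.0446 0.1202] F [-12.6   6.8 -15.9] t 14.15
```

Request:
drive_tool --commands '[{"rx": 0,"ry": 0,"rz": 0,"tx": 0,"ty": 0,"tz": -0.15,"grip": 1},{"rx": 0,"ry": 0,"rz": 0,"tx": 0,"ty": 0,"tz": -0.15,"grip": 1},{"rx": 0,"ry": 0,"rz": 0,"tx": 0,"ty": 0,"tz": -0.15,"grip": 1},{"rx": 0,"ry": 0,"rz": 0,"tx": 0,"ty": 0,"tz": 0,"grip": 1}]'

```text
clock: 14.7
tcp_pos: [0.6403, 0.0446, 0.1115]
orientation: [0.533, 2.319, -0.229]
contact_force: [-14.2, 6.6, -12.0]
grip_width: 0.0002
```

```bash
python3 fitring.py .47 w11.png
```

```text
wrist theta 0.4731 lift mm 5.4 n 4346 med res mm 0.48 tcp [0.6403 0.0446 0.1115] F [-14.2   6.6 -12. ] t 14.7
```

Below the plate surface (5.4 mm < 10), so it's in the hole. I'll keep lowering until the ring is unloaded.

Request:
drive_tool --commands '[{"rx": 0,"ry": 0,"rz": 0,"tx": 0,"ty": 0,"tz": -0.15,"grip": 1},{"rx": 0,"ry": 0,"rz": 0,"tx": 0,"ty": 0,"tz": -0.15,"grip": 1},{"rx": 0,"ry": 0,"rz": 0,"tx": 0,"ty": 0,"tz": -0.2,"grip": 1},{"rx": 0,"ry": 0,"rz": 0,"tx": 0,"ty": 0,"tz": -0.2,"grip": 1},{"rx": 0,"ry": 0,"rz": 0,"tx": 0,"ty": 0,"tz": -0.15,"grip": 1},{"rx": 0,"ry": 0,"rz": 0,"tx": 0,"ty": 0,"tz": 0,"grip": 1}]'

```text
clock: 15.5
tcp_pos: [0.6459, 0.0415, 0.0997]
orientation: [0.538, 2.306, -0.232]
contact_force: [-2.3, 1.8, -3.8]
grip_width: -0.0001
```

```bash
python3 fitring.py .47 w12.png; python3 wl.py w13 .474
```

```text
wrist theta 0.4733 lift mm 0.9 n 4693 med res mm 0.47 tcp [0.6459 0.0415 0.0997] F [-2.3  1.8 -3.8] t 15.5
[0.6459 0.0414 0.0998] z [ 0.632 -0.319 -0.707] y [ 0.445  0.896 -0.006] F [-1.2  2.3 -2.6] 15.55
tcp rel ring: radial-in 21.7 tang 0.4 z -6.2
```

View pics/w13.png

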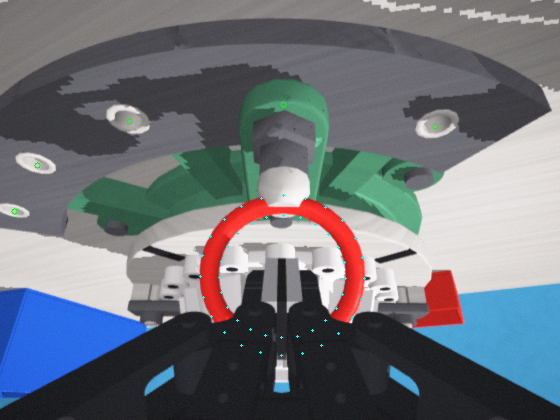

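Request:
drive_tool --commands '[{"rx": 0,"ry": 0,"rz": 0,"tx": 0,"ty": 0,"tz": -0.25,"grip": 1},{"rx": 0,"ry": 0,"rz": 0,"tx": 0,"ty": 0,"tz": -0.25,"grip": 1},{"rx": 0,"ry": 0,"rz": 0,"tx": 0,"ty": 0,"tz": 0,"grip": 1}]'

```text
clock: 15.98
tcp_pos: [0.6457, 0.0403, 0.0894]
orientation: [0.539, 2.305, -0.234]
contact_force: [0.0, 0.0, -0.7]
grip_width: 0.0001
```

```bash
python3 fitring.py .474 w14.png; python3 wl.py w15 .474
```

```text
wrist theta 0.4732 lift mm 0.8 n 4022 med res mm 0.5 tcp [0.6457 0.0403 0.0894] F [ 0.   0.  -0.7] t 15.97
[0.6457 0.0404 0.0895] z [ 0.631 -0.32  -0.706] y [ 0.446  0.895 -0.008] F [-0.1 -0.3 -0.9] 16.02
tcp rel ring: radial-in 22.0 tang -0.6 z -16.5
```

Request:
drive_tool --commands '[{"rx": 0,"ry": 0,"rz": 0,"tx": -0.25,"ty": 0.13,"tz": 0.28,"grip": 1},{"rx": 0,"ry": 0,"rz": 0,"tx": -0.25,"ty": 0.13,"tz": 0.28,"grip": 1},{"rx": 0,"ry": 0,"rz": 0,"tx": -0.25,"ty": 0.13,"tz": 0.28,"grip": 1},{"rx": 0,"ry": 0,"rz": 0,"tx": 0,"ty": 0,"tz": 0,"grip": 1}]'

```text
clock: 16.58
tcp_pos: [0.6303, 0.0494, 0.107]
orientation: [0.538, 2.306, -0.231]
contact_force: [-1.0, -0.4, 1.1]
grip_width: 0.0003
```

Request:
drive_tool --commands '[{"rx": 0,"ry": 0,"rz": 0,"tx": -0.25,"ty": 0.13,"tz": 0.28,"grip": 1},{"rx": 0,"ry": 0,"rz": 0,"tx": -0.25,"ty": 0.13,"tz": 0.28,"grip": 1},{"rx": 0,"ry": 0,"rz": 0,"tx": -0.38,"ty": 0.19,"tz": 0.42,"grip": 1},{"rx": 0,"ry": 0,"rz": 0,"tx": -0.38,"ty": 0.19,"tz": 0.42,"grip": 1},{"rx": 0,"ry": 0,"rz": 0,"tx": -0.38,"ty": 0.19,"tz": 0.42,"grip": 1},{"rx": 0,"ry": 0,"rz": 0,"tx": -0.38,"ty": 0.19,"tz": 0.42,"grip": 1},{"rx": 0,"ry": 0,"rz": 0,"tx": -0.38,"ty": 0.19,"tz": 0.42,"grip": 1},{"rx": 0,"ry": 0,"rz": 0,"tx": 0,"ty": 0,"tz": 0,"grip": 1}]'

```text
clock: 17.58
tcp_pos: [0.5822, 0.0735, 0.1601]
orientation: [0.538, 2.306, -0.231]
contact_force: [0.5, -0.2, -0.2]
grip_width: -0.0003
```

```bash
python3 fitring.py .474 w16.png; python3 wl.py w17 .474;python3 - <<'E'
from bench import eyes
import cv2
f=eyes.grab_frame("scene"); cv2.imwrite("pics/s5.png",f["frame"])
E
```

```text
wrist theta 0.4729 lift mm 0.9 n 1872 med res mm 0.51 tcp [0.5822 0.0735 0.1601] F [ 0.5 -0.2 -0.2] t 17.57
[0.5824 0.0732 0.1598] z [ 0.632 -0.319 -0.707] y [ 0.445  0.896 -0.006] F [ 0.1 -0.1 -0.2] 17.62
tcp rel ring: radial-in -49.3 tang -0.2 z 53.8
```

View pics/w17.png

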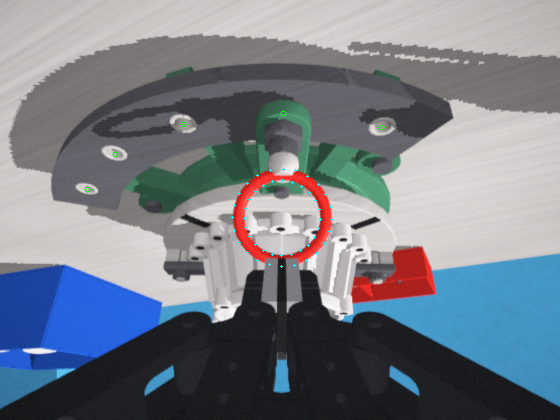

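View pics/s5.png

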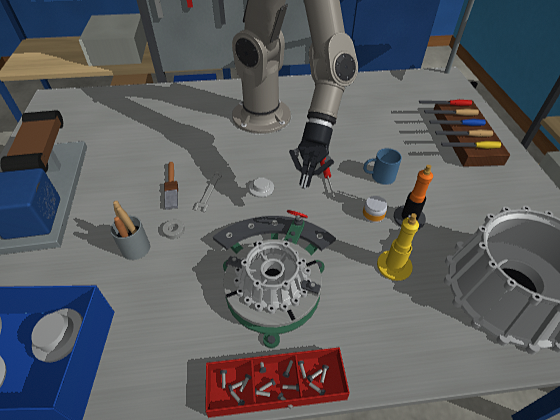

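Run:
```python
import numpy as np, fitring
f=dict(np.load("wrist.npz")); T=f["T"]
class E: 
    def grab_frame(self,c): return f
fitring.eyes=E(); fitring.fit("x",.124)
```

```text
x theta 0.1254 lift mm 0.7 n 2071 med res mm 0.6 tcp [0.5825 0.0728 0.1594] F [-0.3 -0.5 -0.2] t 17.73
```

Request:
drive_tool --commands '[{"rx": 0,"ry": 0,"rz": 0,"tx": -0.3,"ty": 0.1,"tz": 0.6,"grip": 1},{"rx": 0,"ry": 0,"rz": 0,"tx": -0.3,"ty": 0.1,"tz": 0.6,"grip": 1},{"rx": 0,"ry": 0,"rz": 0,"tx": -0.3,"ty": 0.1,"tz": 0.6,"grip": 1},{"rx": 0,"ry": 0,"rz": 0,"tx": 0,"ty": 0,"tz": 0,"grip": 1},{"rx": 0,"ry": 0,"rz": 0,"tx": 0,"ty": 0,"tz": 0,"grip": 1}]'

```text
clock: 18.35
tcp_pos: [0.5645, 0.0786, 0.195]
orientation: [0.538, 2.306, -0.233]
contact_force: [0.4, 0.4, -0.2]
grip_width: -0.0
```

The same fit read 0.7 mm lift for the seated pin at the start, so the 0.9 mm now means it is fully home. The arm turned 0.4729 − 0.1254 = 0.3475 rad, which is one hole.

```bash
python3 fitring.py .474; python3 -c "
from bench import workorder; print(workorder.hand_in())"
```

```text
wrist theta 0.4728 lift mm 0.9 n 1540 med res mm 0.5 tcp [0.5645 0.0786 0.195 ] F [ 0.4  0.4 -0.2] t 18.35
the job is handed in; nothing more can be done
None
```

The casting is indexed one hole to the robot's left, where the orange grinder stands, and the pin is home in that hole. I handed the job in at about 18.4 s, with no verdict reported.

I put the closed fingertips through the red ring at a 42–45° slant and raised the pin about 14 mm. I then swung the arm one hole to the left, lowered the pin and drew the fingers back out. The first contact was too near the fingertips. So I backed off and went about 10 mm deeper before lifting.

**Checks:**
- **Swing:** the arm turned 0.347 rad, against the nominal 0.349, and no reading went past the hole.
- **Pin seated:** the ring height reads 0.9 mm. The same fit read 0.7 mm for the seated pin at the start, so I take this as fully home, with the difference being camera offset.
- **Forces:** the highest reading was about 21 N while hooked and about zero after withdrawing.
- **Bench:** the last scene picture showed nothing else moved, by eye only. The gripper is about 11 cm clear of the ring.

Two move calls at the start were refused for missing fields, and nothing moved.

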